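# Lock a clamping stud into the slotted rail

## Robot

A 6-joint arm with a two-finger parallel gripper is mounted at the origin on the work surface. World frame = base frame: x ahead of the robot, y to its left, z up, the work surface at z = 0. Lengths are in m, angles in rad, forces in N, time in s.
With the tool pointing down it reaches from about 0.375 to 0.975 m from the base axis. Payload 3.8 kg.
Tool frame: the origin (TCP) lies on the centre line of the jaws, within the pads' length; the fingertips stand 17 mm ahead of it and the grasp point (between the pads) lies 2 mm behind it (bot.tip_extent is the distance from the TCP to the fingertips, in m); z points along the fingers, y is the line along which they close (so a half turn about z gives the same grasp; the last joint's range is limited). The gripper opens to 85 mm and grips with 20 to 120 N. Pads are 22 mm wide; open, the fingers measure 114 mm over their backs; the gripper's body (76 mm by 85 mm) begins 54 mm behind the grasp point. The pads swing forward as they close: fully open they stand 13 mm farther back than shut.
Start: joints at [-1.148, 0.264, 1.604, -0, 1.274, -0.037], TCP at [0.3, -0.605, 0.248] pointing down, gripper open.
Joint ranges: [-2.63, 2.63], [-0.94, 2.18], [0.31, 2.57], [-1.31, 4.45], [0, 2.66], [-2.55, 2.55]. Speed limits (rad/s): [2.57, 2.57, 3.14, 3.14, 3.14, 3.14].

## Interface

Orientations are given as a rotation vector (axis times angle).
In Python, from workcell import readout, read_camera, finish_job, bot gives the robot as it stands.
- The arm moves only by the tool jog_arm, never from a script. Its argument "deltas" is one flat list of numbers, 7 for each row, row after row: the shift along the tool's x, y, z in m, then the turn, a rotation vector about the tool's x, y, z in degrees, then the gripper command: -1 is shut, 1 is fully open, values between are in proportion. A call has 1 to 8 rows; each row is the pose to reach, as a shift and turn from the pose commanded when the call began, along the tool's axes at that moment; what a row does not reach only later rows make up. A row lasts 1/10 s, in which the tool goes at most 50 mm and 8.59 degrees, less where a joint would pass 70% of its speed; a pose out of reach is approached as far as the arm can. A call with a gripper value outside its range is refused whole. The fingers move at their own pace and stop on an object; "squeeze" is the grip in N (left out, the last holds). Time passes only in rows, so rows that repeat a pose let the fingers close. It gives the time, the measured TCP pose, the force, the opening and the grip force at its end, in the units of the state.
- readout.read_state(): the state, without advancing time (a new reading comes with each control period).
- read_camera(name): name is "scene" or "side" or "wrist"; returns a dict with "color" (400x640x3 uint8, blue, green, red), "fx", "fy", "cx", "cy" (pixels), "origin" and "attitude" of the camera in the world. Camera axes: x right, y down, z forward; pixel columns grow to the right and rows downward; lengths in m; the calibration is good to about 2 mm. A picture is of the moment at which its call begins. There is no depth.
- finish_job(): hands the job in; it is judged then, once.
The state is a dict: "time": time; "q": joint angles; "joint_vel": joint speeds; "joint_torque": joint torques, N m; "tool_pos": TCP position; "tcp_rot": TCP orientation; "wrist_force": force on the tool from outside, world axes, zero at the start; "torque": the same for the moment, N m; "width": opening from 0.0 (shut) to 1.0 (fully open); "grip_force": force on a finger pad.
Only numpy, scipy, OpenCV 4.12 (cv2) and the standard library are available. Lean on these libraries where they do the work, as an engineer would, in place of code of your own. Each camera call takes 0.05 s, during which the arm holds its last target. There are 200 camera calls.

## Task

Fit the clamping stud with the long flat foot to the slotted rail on the bench: lower its foot lengthwise through the slot, press it down against the spring strip inside, twist it a quarter turn and let it rise until the foot's grooves sit home on the lips, then let go and leave it locked and upright. The rail is not exactly where its base plate suggests, so feel for the slot gently and never bear hard on the rail. Leave the disc-footed stud, the spray can, the spanner and the parts drawer as they are.

Things in the scene. Friction and masses are not known exactly. Their poses are not given: they have to be found in the camera images.
- stud_center (a point): Centre (half-way up) of the clamping stud to be fitted: bare steel, 78 mm tall, about 150 g, loose, standing on its foot on the bench. Axes: z up the stem, x along the length of the foot and of the wing grip. The foot's underside is 39 mm below this point, the wing's centre 25 mm above. Stem 10 mm in diameter.
- stud_wing (a point): Centre of the stud's flat wing grip at its top, 64 mm above the foot's underside: 32 mm long (x), 12 mm thick (y), 28 mm high; pinch it across its thickness.
- stud_foot (a point): Centre of the underside of the stud's foot. Foot: 37 mm long (x), 19.5 mm wide (y), 9.5 mm high, its lowest 1.5 mm stepped in by 1 mm all round. Two grooves 6.5 mm wide and 3.5 mm deep run across (along y) its top face, from 9 to 15.5 mm either side of the middle.
- base: Fixed dark steel base plate of the rail, 240 (x) by 130 mm (y); origin at the centre of its underside, on the bench; z up. On it, on a rubber pad, lies the rail, a bright C-channel 180 mm long along x, 52 mm wide, 41 mm high, top face 49 mm above the bench, ends closed by black caps. Pressed, it sinks 1 mm per 8 N, 3.5 mm at most; sideways it does not yield.
- plate_mid_49 (a point): Point above the plate's middle, level with the rail's top face. In that face is a slot 22 mm wide, running the whole length along x, between two lips. Rail and slot are parallel to the plate's x but bolted on off-centre: the slot's centre line lies anywhere from -13 to +13 mm in y from this point; that offset is not measured. Axes as the plate's.
- plate_mid_36 (a point): Point 13 mm below the top face: level of the foot's underside when locked home (stud_center then 75 mm above the bench). The lips' edges, 2.5 mm thick, turn down beside the slot to 7 mm below the top face and sit in the grooves. The foot turns freely (inside 47 mm wide) with its underside 17 to 24 mm below the top face. Not turned true, it stays caught 3.5 mm or more below home.
- strip (a joint): Travel (m) of the sprung strip inside the rail along its whole length: 0 at rest (its top 8 mm below the rail's top face), growing as it is pressed down, hard stop at 0.017. Force 3 N to start, plus 0.5 N per mm. It pushes the foot up; either direction of turn will do.
- disc_center (a point): Centre (half-way up) of another stud, not to be used: same stem and wing, 78 mm tall, but with a round foot 38 mm across that does not go through the slot. It stands loose on the bench; which of the two studs is nearer to the robot varies.
- spray: Spray can standing on the bench, 66 mm diameter, 190 mm tall; origin under its centre. Leave alone.
- spanner: Steel spanner lying on the bench, 190 mm long; leave alone.
- drawer: Open grey plastic parts drawer, 150 x 110 mm, 60 mm high, with bolts; origin under its centre. Leave alone.
Not all that is in view belongs to the job. What is shaped like the part that bears stud_center but black, brown or purple is not meant.

How it is judged:
On the way, in this order (a step that is already met when the one before it is completed fails the run):
1. the foot is down through the slot, lengthwise (x of stud_center in the frame of base between -0.085 and 0.085 m and y of stud_center in the frame of base between -0.018 and 0.018 m and angle between the x axis of stud_center and the x axis of base, either way round below 0.25 rad and z of stud_center in the frame of base below 0.083 m), for 0.1 s.
2. the foot has been turned a quarter turn below the lips (x of stud_center in the frame of base between -0.085 and 0.085 m and y of stud_center in the frame of base between -0.018 and 0.018 m and angle between the x axis of stud_center and the y axis of base, either way round below 0.25 rad and z of stud_center in the frame of base below 0.0725 m), for 0.1 s.
At the end, for the whole second after the job is handed in: The stud stands in the rail, released and at rest, foot across the slot (within 0.25 rad), risen home with its grooves on the lips (stud_center 73.2 to 78 mm above the base plate's underside), within 85 mm of the rail's middle lengthwise, upright within 0.15 rad (x of stud_center in the frame of base between -0.085 and 0.085 m and y of stud_center in the frame of base between -0.018 and 0.018 m and angle between the x axis of stud_center and the y axis of base, either way round below 0.25 rad and z of stud_center in the frame of base between 0.0732 and 0.078 m and angle between stud_center's own z axis and vertical below 0.15 rad and contact force between base and the fingers below 0.1 N and linear speed of stud below 0.02 m/s); the robot touches nothing.
It fails at once if the rail was pressed, pushed or pulled with more than 40 N (contact force between base and anything else above 40 N).
It fails at once if the disc-footed stud was moved more than 30 mm (distance of disc_center from where it was at the start of the episode above 0.03 m).
It fails at once if the spray can was moved more than 30 mm (distance of spray from where it was at the start of the episode above 0.03 m).
It fails at once if the spanner was moved more than 30 mm (distance of spanner from where it was at the start of the episode above 0.03 m).
It fails at once if the drawer was moved more than 30 mm (distance of drawer from where it was at the start of the episode above 0.03 m).
It also fails if it takes over 64 s, if anything falls off the work surface, if the arm or the gripper's body presses on something with over 40 N, if the wrist force passes 120 N, or if a joint passes its speed limit or range.

## Working session

There is one attempt and no reset: what is moved stays moved. The work goes in short steps, Python scripts to look and compute and a tool call to move; the robot and the scene stay as the last step left them, time stands still between calls to the robot, and variables do not carry over. Pictures are saved under pics/ and viewed, at most 10 in all, crops included, and the job is handed in when it is done.

Besides the shell and the picture viewer there is one more tool, called after "Request:" in YAML: its name, and indented under it one key for each argument. jog_arm: Moves the arm, as the interface text tells. Its arguments: {"type":"object","properties":{"deltas":{"type":"array"},"squeeze":{"type":"number"}},"required":["deltas"]}

```bash
mkdir -p pics; cat > h.py <<'E'
import numpy as np, cv2
from scipy.spatial.transform import Rotation as R
from workcell import readout, read_camera, finish_job, bot
def att(c):
    a=np.array(c["attitude"],float)
    return a if a.shape==(3,3) else R.from_rotvec(a).as_matrix()
def ray(c,u,v):
    d=att(c)@np.array([(u-c["cx"])/c["fx"],(v-c["cy"])/c["fy"],1]); return np.array(c["origin"],float),d
def onz(c,u,v,z):
    o,d=ray(c,u,v); return o+d*(z-o[2])/d[2]
def proj(c,p):
    q=att(c).T@(np.array(p)-np.array(c["origin"])); return c["fx"]*q[0]/q[2]+c["cx"],c["fy"]*q[1]/q[2]+c["cy"]
E
python3 - <<'E'
from h import *
import pickle
for n in("scene","side"):
    c=read_camera(n); pickle.dump(c,open(n+".pkl","wb")); cv2.imwrite(f"pics/{n}1.png",c["color"]); print(n,c["origin"],c["attitude"],c["fx"],c["cx"],c["cy"])
print(readout.read_state())
E
```

```text
scene [1.14698793 0.46580575 0.67182026] [-1.11043816 -2.26892989  1.09176685] 362.5422531369085 318.1638747310436 203.11539428496192
side [0.32438667 0.72460299 0.59712433] [-0.43073571  2.64028648 -1.360363  ] 371.1737444465301 324.58235735653 198.61501258840224
{'time': 0.1, 'q': array([-1.14789322e+00,  2.64661201e-01,  1.60521580e+00,  2.40262530e-05,
        1.27368655e+00, -3.68985975e-02]), 'joint_vel': array([ 7.19260627e-05, -3.01686114e-03, -2.72764009e-03,  1.83122779e-04,
       -7.36111845e-04, -8.46816175e-04]), 'joint_torque': array([ 3.72879194e-04, -5.16708505e+01, -3.68589807e+01, -4.44053285e-05,
        6.28093680e-03, -1.54905456e-05]), 'tool_pos': array([ 0.29930096, -0.60433623,  0.24710936]), 'tcp_rot': array([-3.05704897e+00, -7.15456636e-01,  5.58058232e-04]), 'wrist_force': array([0.0022115 , 0.67808861, 0.84058804]), 'torque': array([ 0.01525751, -0.02455604, -0.02949805]), 'grip_force': 0.0, 'width': 1.000645145797384}
```

View pics/scene1.png

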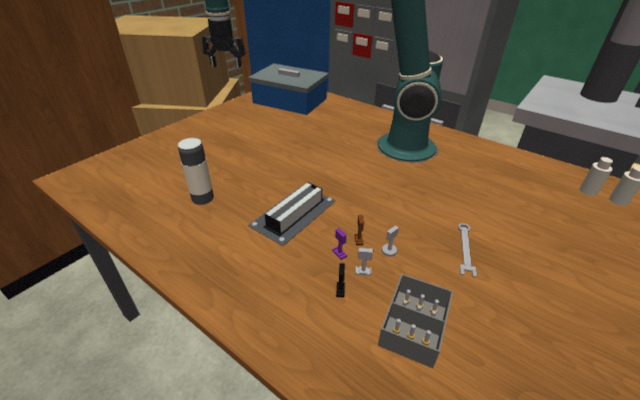

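View pics/side1.png

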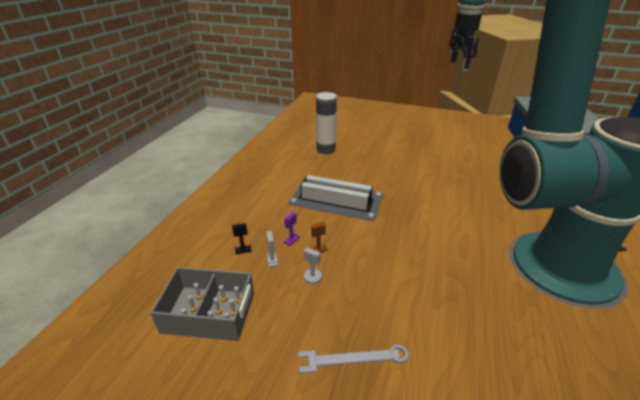

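The scene view shows the target stud at about (364,262), the disc stud at (391,241), and the rail at (295,210). In the side view the target is at (271,250) and the disc stud at (312,265). I'll enlarge both next.

```bash
python3 - <<'E'
from h import *
import pickle
s=pickle.load(open("scene.pkl","rb"))["color"];d=pickle.load(open("side.pkl","rb"))["color"]
def cr(i,x,y,w,h,k): return cv2.resize(i[y:y+h,x:x+w],None,fx=k,fy=k,interpolation=cv2.INTER_CUBIC)
a=np.hstack([cr(s,320,205,80,60*5//4,5),cr(d,230,205,80,75,5)])   # studs, 400x375 each
b=np.hstack([cr(s,245,180,100,56,4),cr(d,285,170,100,56,4)])
cv2.imwrite("pics/crop1.png",np.vstack([a,b]))
E
```

```text
(no output)
```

View pics/crop1.png

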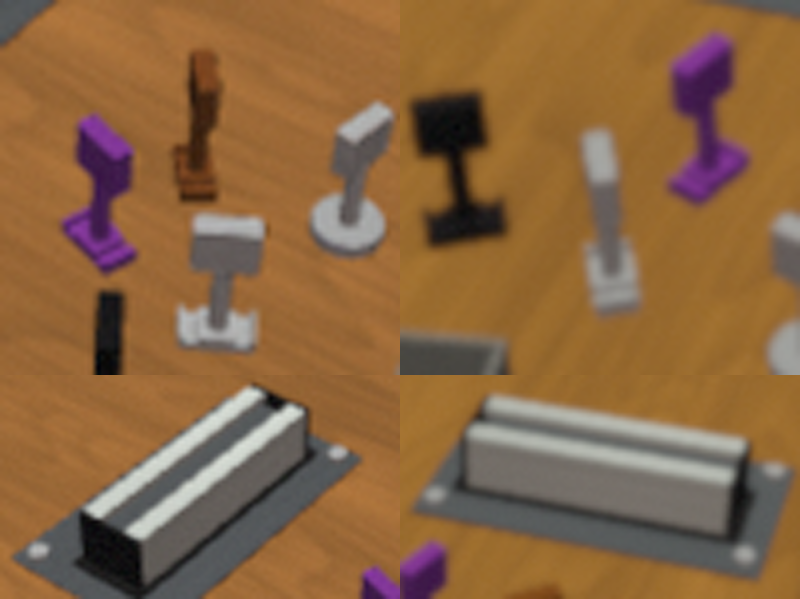

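```bash
python3 - <<'E'
from h import *
import pickle
s=pickle.load(open("scene.pkl","rb"));d=pickle.load(open("side.pkl","rb"))
A=lambda x,y:(320+x/5,205+y/5); B=lambda x,y:(230+(x-400)/5,205+y/5)
C=lambda x,y:(245+x/4,180+(y-375)/4); D=lambda x,y:(285+(x-400)/4,170+(y-375)/4)
def show(n,c,f,pts,z):
    P=np.array([onz(c,*f(*p),z) for p in pts])[:,:2]; print(n,(P*1000).round(0).tolist(),"mean",(P.mean(0)*1000).round(1)); return P
show("wing scene",s,A,[(200,214),(265,220),(262,235),(193,230)],.078)
show("wing side",d,B,[(583,135),(605,130),(616,180),(592,183)],.078)
show("foot scene",s,A,[(180,345),(255,350)],0.002)
show("foot side",d,B,[(592,308),(638,303)],0.002)
show("disc scene",s,A,[(348,222)],.005)
P=show("rail scene NL NR FR FL",s,C,[(82,515),(142,540),(308,408),(255,385)],.049)
Q=show("rail side",d,D,[(487,397),(748,440),(735,475),(468,428)],.049)
show("slot scene near, far",s,C,[(117,527),(277,398)],.049)
show("bolts scene",s,C,[(38,550),(338,453)],.009)
show("bolts side",d,D,[(435,494),(745,553),(775,468)],.009)
show("plate side",d,D,[(415,510),(757,578),(792,470)],.008)
for n,P in(("sc",P),("sd",Q)):
    for i in range(4):
        v=P[(i+1)%4]-P[i]; print(n,i,np.linalg.norm(v).round(4),np.degrees(np.arctan2(v[1],v[0])).round(1))
E
```

```text
wing scene [[625.0, 186.0], [610.0, 212.0], [619.0, 216.0], [635.0, 189.0]] mean [622.  200.8]
wing side [[628.0, 190.0], [621.0, 184.0], [603.0, 212.0], [612.0, 216.0]] mean [616.1 200.6]
foot scene [[637.0, 190.0], [618.0, 220.0]] mean [627.6 205. ]
foot side [[619.0, 216.0], [601.0, 207.0]] mean [609.9 211.3]
disc scene [[519.0, 215.0]] mean [518.7 214.7]
rail scene NL NR FR FL [[651.0, -90.0], [645.0, -42.0], [463.0, -45.0], [464.0, -93.0]] mean [555.7 -67.6]
rail side [[644.0, -94.0], [461.0, -100.0], [460.0, -57.0], [643.0, -53.0]] mean [551.8 -75.7]
slot scene near, far [[646.0, -63.0], [467.0, -70.0]] mean [556.3 -66.9]
bolts scene [[664.0, -124.0], [450.0, -26.0]] mean [557.3 -74.7]
bolts side [[657.0, -26.0], [444.0, -30.0], [445.0, -131.0]] mean [515.5 -62.4]
plate side [[664.0, -6.0], [432.0, -9.0], [434.0, -134.0]] mean [509.6 -49.6]
sc 0 0.0486 97.0
sc 1 0.1821 -179.0
sc 2 0.0486 -88.5
sc 3 0.1868 1.1
sd 0 0.1837 -178.2
sd 1 0.0428 91.2
sd 2 0.1828 1.3
sd 3 0.041 -87.6
```

```bash
cat >> h.py <<'E'
def delta(p,th):
    """tool-frame shift (m) and turn (deg) from measured pose to TCP p, tool pointing down, tool x at yaw th deg"""
    s=readout.read_state(); M=R.from_rotvec(s["tcp_rot"]); a=np.radians(th)
    T=R.from_matrix(np.array([[np.cos(a),np.sin(a),0],[np.sin(a),-np.cos(a),0],[0,0,-1]]))
    print("t",s["time"],"shift",(M.inv().apply(np.array(p)-s["tool_pos"])).round(4),"turn",np.degrees((M.inv()*T).as_rotvec()).round(2),"F",np.round(s["wrist_force"],1))
E
python3 - <<'E'
from h import *
import pickle
s=pickle.load(open("scene.pkl","rb"))
for n,u,v,z in[("purple",340,253,0.005),("brown",359,243,.005),("black",341,294,.005),("spray",201,198,0),("target",364,271,.005)]: print(n,onz(s,u,v,z).round(3))
delta((.619,.201,.22),121)
E
```

```text
purple [0.607 0.122 0.005]
brown [0.547 0.141 0.005]
black [0.709 0.196 0.005]
spray [ 0.675 -0.343  0.   ]
target [0.62  0.201 0.005]
t 0.1 shift [ 0.6439 -0.5798  0.0283] turn [-8.000e-02 -1.000e-01 -9.466e+01] F [0.  0.7 0.8]
```

Request:
jog_arm:
  deltas: [0.27, -0.24, 0.01, 0, 0, -40, -0.06, 0.27, -0.24, 0.01, 0, 0, -40, -0.06, 0.27, -0.24, 0.01, 0, 0, -40, -0.06, 0.27, -0.24, 0.01, 0, 0, -40, -0.06, 0.27, -0.24, 0.01, 0, 0, -40, -0.06, 0.27, -0.24, 0.01, 0, 0, -40, -0.06, 0.27, -0.24, 0.01, 0, 0, -40, -0.06, 0.27, -0.24, 0.01, 0, 0, -40, -0.06]
  squeeze: 60

```text
time: 0.9
tool_pos: [0.4357, -0.2656, 0.2376]
tcp_rot: [-2.624, -1.723, -0.001]
wrist_force: [-1.3, -0.7, -0.0]
width: 0.474
grip_force: 0.0
```

```bash
python3 -c "
from h import *
delta((.619,.201,.22),121)"
```

```text
t 0.9 shift [ 0.501  -0.0172  0.0186] turn [-2.000e-02 -1.400e-01 -5.442e+01] F [-1.3 -0.7 -0. ]
```

Request:
jog_arm:
  deltas: [0.5, -0.017, 0.018, 0, 0, -54.4, -0.06, 0.5, -0.017, 0.018, 0, 0, -54.4, -0.06, 0.5, -0.017, 0.018, 0, 0, -54.4, -0.06, 0.5, -0.017, 0.018, 0, 0, -54.4, -0.06, 0.5, -0.017, 0.018, 0, 0, -54.4, -0.06, 0.5, -0.017, 0.018, 0, 0, -54.4, -0.06, 0.5, -0.017, 0.018, 0, 0, -54.4, -0.06, 0.5, -0.017, 0.018, 0, 0, -54.4, -0.06]

```text
time: 1.7
tool_pos: [0.5834, 0.1027, 0.2235]
tcp_rot: [1.552, 2.731, -0.001]
wrist_force: [-0.1, -0.7, -0.5]
width: 0.469
grip_force: 0.0
```

```bash
python3 -c "
from h import *
delta((.619,.201,.2),121)"
```

```text
t 1.7 shift [0.0662 0.0809 0.0234] turn [-0.03  0.03 -0.2 ] F [-0.1 -0.7 -0.5]
```

Request:
jog_arm:
  deltas: [0.066, 0.081, 0.023, 0, 0, 0, -0.06, 0.066, 0.081, 0.023, 0, 0, 0, -0.06, 0.066, 0.081, 0.023, 0, 0, 0, -0.06, 0.066, 0.081, 0.023, 0, 0, 0, -0.06]

```text
time: 2.1
tool_pos: [0.6185, 0.2003, 0.1992]
tcp_rot: [-1.549, -2.731, 0.003]
wrist_force: [0.6, -0.4, 0.7]
width: 0.474
grip_force: 0.0
```

```bash
python3 -c "
from h import *
import pickle
c=read_camera('wrist');pickle.dump(c,open('w.pkl','wb'));cv2.imwrite('pics/w1.png',c['color'])
delta((.619,.201,.1),121)
print(c['origin'],proj(c,(.619,.201,.078)),c['fx'])"
```

```text
t 2.15 shift [0.0014 0.0017 0.0999] turn [-0.13  0.01 -0.2 ] F [-0.3 -0.3 -0.1]
[0.57732192 0.26927913 0.32488288] (np.float64(321.7098760218771), np.float64(199.62971752296585)) 292.9993694106368
```

View pics/w1.png

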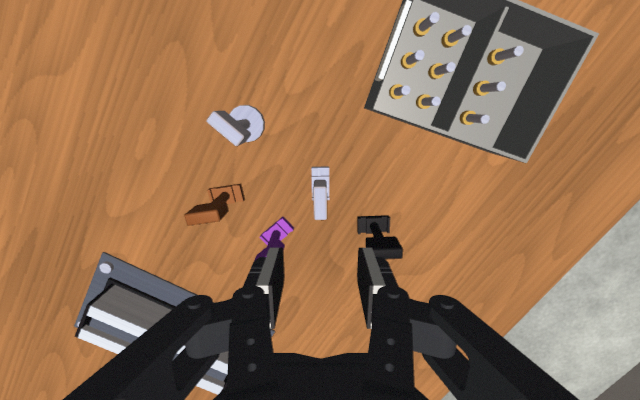

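The wing top is centred at about (321,201) with its length upright in the image. That matches my prediction of (322,200), so I'm going down.

Request:
jog_arm:
  deltas: [0.001, 0.001, 0.05, 0, 0, 0, -0.06, 0.001, 0.001, 0.09, 0, 0, 0, -0.06, 0.001, 0.001, 0.12, 0, 0, 0, -0.06, 0.001, 0.001, 0.137, 0, 0, 0, -0.06, 0.001, 0.001, 0.137, 0, 0, 0, -1, 0.001, 0.001, 0.137, 0, 0, 0, -1, 0.001, 0.001, 0.137, 0, 0, 0, -1, 0.001, 0.001, 0.137, 0, 0, 0, -1]
  squeeze: 60

```text
time: 2.95
tool_pos: [0.6205, 0.2011, 0.066]
tcp_rot: [1.552, 2.729, 0.004]
wrist_force: [-0.1, 0.5, -2.5]
width: 0.127
grip_force: 60.2
```

Request:
jog_arm:
  deltas: [0, 0, 0, 0, 0, 0, -1, 0, 0, 0, 0, 0, 0, -1, 0, 0, 0, 0, 0, 0, -1]

```text
time: 3.25
tool_pos: [0.6198, 0.2012, 0.0651]
tcp_rot: [1.552, 2.73, 0.002]
wrist_force: [-1.4, -0.0, 3.1]
width: 0.128
grip_force: 61.0
```

```bash
python3 -c "
from h import *
delta((.554,-.07,.20),181)"
```

```text
t 3.25 shift [-0.1995 -0.195  -0.1351] turn [  0.07   0.08 -60.24] F [-1.4 -0.   3.1]
```

Request:
jog_arm:
  deltas: [0, 0, -0.04, 0, 0, 0, -1, 0, 0, -0.08, 0, 0, 0, -1, 0, 0, -0.11, 0, 0, 0, -1, -0.05, -0.05, -0.12, 0, 0, -8, -1, -0.075, -0.075, -0.12, 0, 0, -16, -1, -0.1, -0.1, -0.12, 0, 0, -24, -1, -0.125, -0.125, -0.12, 0, 0, -32, -1, -0.15, -0.15, -0.12, 0, 0, -40, -1]

```text
time: 4.05
tool_pos: [0.5659, -0.0061, 0.1837]
tcp_rot: [-0.517, -3.099, 0.0]
wrist_force: [0.0, -0.6, -2.3]
width: 0.134
grip_force: 60.3
```

```bash
python3 -c "
from h import *
delta((.554,-.07,.165),181)"
```

```text
t 4.05 shift [-0.0095 -0.0643  0.0187] turn [ -0.    -0.02 -19.93] F [ 0.  -0.6 -2.3]
```

Request:
jog_arm:
  deltas: [-0.005, -0.03, 0.01, 0, 0, -8, -1, -0.0095, -0.064, 0.018, 0, 0, -16, -1, -0.0095, -0.064, 0.018, 0, 0, -20, -1, -0.0095, -0.064, 0.018, 0, 0, -20, -1, -0.0095, -0.064, 0.018, 0, 0, -20, -1]

```text
time: 4.55
tool_pos: [0.5547, -0.0681, 0.1658]
tcp_rot: [0.018, -3.142, -0.0]
wrist_force: [0.6, 0.5, -1.8]
width: 0.127
grip_force: 60.3
```

```bash
python3 - <<'E'
from h import *
import pickle
im=[]
for n,(x,y,w,h) in dict(scene=(245,150,100,90),side=(285,130,100,90)).items():
    c=read_camera(n);pickle.dump(c,open(n+'2.pkl','wb'))
    im.append(cv2.resize(c['color'][y:y+h,x:x+w],None,fx=4,fy=4,interpolation=cv2.INTER_CUBIC))
cv2.imwrite('pics/crop2.png',np.hstack(im))
c=read_camera('wrist');pickle.dump(c,open('w2.pkl','wb'));cv2.imwrite('pics/w2.png',c['color'])
delta((.554,-.07,.165),181)
E
```

```text
t 4.7 shift [ 0.001  -0.0024  0.0011] turn [ 0.    0.02 -0.25] F [-0.8 -0.6 -1.7]
```

View pics/crop2.png

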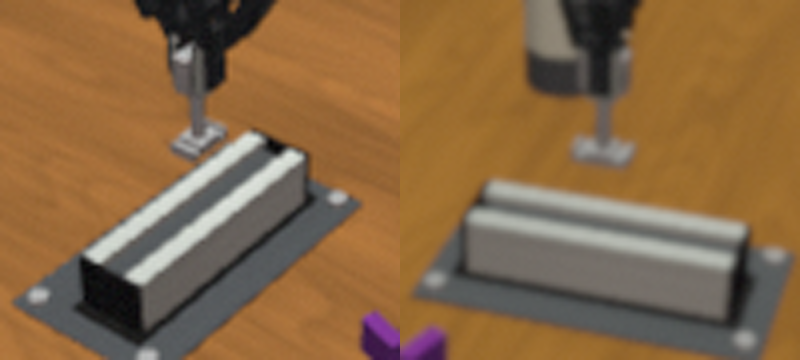

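View pics/w2.png

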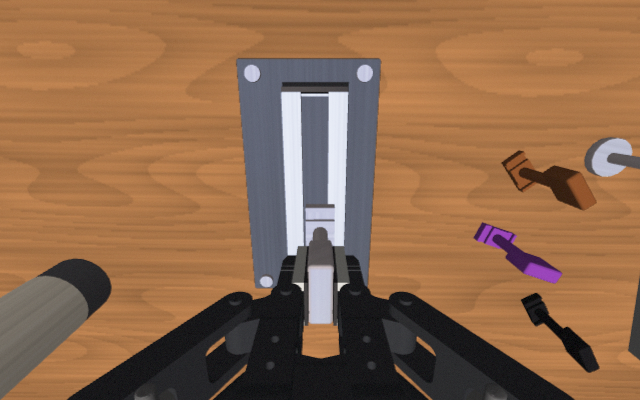

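The wrist view shows the foot at about x=305–334, y=207, above the slot (x≈302–330), nearly aligned with it. I'll measure the edges from pixel profiles.

```bash
python3 - <<'E'
from h import *
import pickle
c=pickle.load(open('w2.pkl','rb'));g=cv2.cvtColor(c['color'],cv2.COLOR_BGR2GRAY)
for v in(110,140,170,195,212,218,225): print(v,g[v,275:360].tolist())
cv2.imwrite('pics/w2c.png',cv2.resize(g[80:240,270:370],None,fx=5,fy=3.7,interpolation=cv2.INTER_CUBIC))
print(c['cx'],c['cy'],c['origin'],c['attitude'])
E
```

```text
110 [102, 104, 101, 100, 100, 100, 150, 228, 232, 233, 232, 235, 234, 234, 233, 233, 231, 227, 231, 233, 233, 230, 229, 236, 235, 220, 90, 102, 102, 101, 101, 102, 104, 103, 102, 102, 100, 99, 102, 102, 102, 105, 103, 103, 102, 102, 98, 97, 102, 103, 102, 102, 103, 152, 236, 236, 235, 234, 235, 235, 233, 234, 234, 230, 230, 230, 234, 232, 229, 227, 227, 228, 212, 87, 102, 102, 95, 97, 96, 95, 96, 96, 97, 98, 98]
140 [102, 101, 102, 102, 102, 97, 100, 134, 211, 232, 234, 234, 236, 235, 232, 233, 234, 231, 229, 231, 233, 235, 230, 230, 233, 224, 182, 98, 104, 103, 102, 103, 103, 103, 104, 102, 101, 99, 100, 102, 104, 104, 102, 106, 104, 105, 102, 99, 101, 102, 102, 103, 113, 173, 237, 236, 235, 234, 235, 234, 232, 234, 232, 230, 230, 232, 234, 230, 228, 228, 230, 215, 111, 100, 100, 100, 98, 99, 97, 96, 100, 99, 101, 98, 99]
170 [99, 100, 97, 102, 105, 104, 101, 98, 122, 193, 233, 234, 235, 235, 236, 234, 232, 233, 230, 229, 230, 234, 234, 231, 231, 233, 220, 126, 104, 102, 102, 99, 103, 102, 107, 104, 100, 100, 99, 101, 100, 103, 103, 103, 104, 103, 101, 100, 99, 98, 103, 102, 124, 19
[... 1221 characters left out ...]
193, 194, 193, 195, 196, 197, 194, 193, 194, 193, 194, 211, 230, 228, 229, 231, 231, 230, 231, 229, 227, 210, 94, 99, 99, 98, 100, 98, 101, 101, 101, 100, 100, 99, 100, 99, 98]
225 [99, 98, 97, 95, 94, 94, 100, 101, 98, 97, 110, 166, 232, 231, 231, 231, 233, 229, 229, 231, 228, 228, 231, 230, 229, 232, 233, 223, 149, 109, 151, 203, 204, 206, 204, 205, 205, 205, 203, 204, 205, 203, 204, 203, 206, 204, 204, 204, 205, 205, 203, 205, 206, 204, 204, 204, 206, 205, 204, 213, 230, 228, 227, 230, 230, 231, 230, 228, 221, 167, 91, 99, 101, 102, 99, 99, 103, 99, 100, 102, 99, 96, 100, 99, 102]
320.2599532064427 202.31070402558677 [ 0.47381256 -0.06977591  0.2916591 ] [2.03387335 2.06114043 0.33566407]
```

View pics/w2c.png

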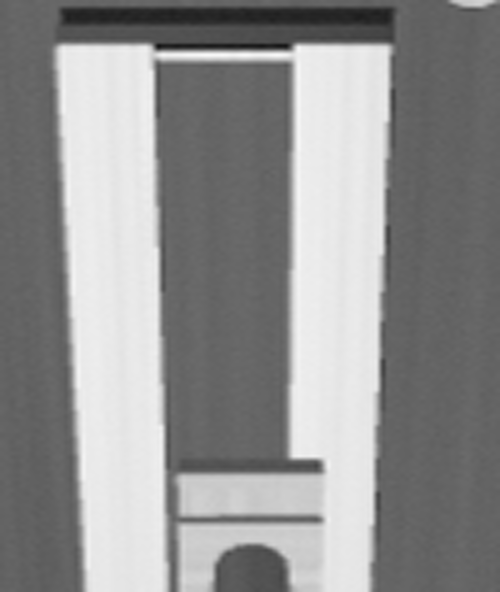

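```bash
python3 - <<'E'
from h import *
import pickle
c=pickle.load(open('w2.pkl','rb'))
for v,l,r in[(110,300.45,328.13),(140,301.1,327.9),(170,301.7,327.6),(195,302.4,327.24)]:
    a,b=onz(c,l,v,.049),onz(c,r,v,.049); print("slot",((a+b)/2*1e3).round(1)[:2],(np.linalg.norm(a-b)*1e3).round(1))
for v in(212,225):
    a,b=onz(c,305.2,v,.109),onz(c,333.9,v,.109); print("foot",((a+b)/2*1e3).round(1)[:2],(np.linalg.norm(a-b)*1e3).round(1),((b-a)[:2]*1e3).round(2))
for u,v in((252,73),(365,73),(266,281)): print("bolt",(onz(c,u,v,.009)*1e3).round(1))
for u,v in((281.2,90),(349,90)): print("rail end",(onz(c,u,v,.049)*1e3).round(1))
s=readout.read_state();print(s["tool_pos"],np.degrees(R.from_rotvec(s["tcp_rot"]).as_euler('zyx')))
E
```

```text
slot [478.2 -74.5] 21.9
slot [501.5 -74.1] 21.9
slot [526.4 -73.8] 21.8
slot [548.4 -73.5] 21.5
foot [541.8 -69.4] 19.1 [-0.25 19.08]
foot [551.1 -69.3] 19.4 [-0.26 19.37]
bolt [ 448.4 -130.7    9. ]
bolt [447.  -30.5   9. ]
bolt [ 662. -128.    9.]
rail end [ 463.8 -100.2   49. ]
rail end [463.1 -47.7  49. ]
[ 0.55498429 -0.06756352  0.16609443] [ 1.79245402e+02  2.17501487e-02 -1.79996850e+02]
```

Request:
jog_arm:
  deltas: [0.001, -0.004, 0.02, 0, 0, 0, -1, 0.001, -0.004, 0.04, 0, 0, 0, -1, 0.001, -0.004, 0.04, 0, 0, 0, -1, 0.001, -0.004, 0.04, 0, 0, 0, -1]

```text
time: 5.1
tool_pos: [0.5536, -0.0717, 0.1258]
tcp_rot: [0.021, -3.141, -0.0]
wrist_force: [-0.0, 0.8, -1.3]
width: 0.133
grip_force: 60.3
```

```bash
python3 - <<'E'
from h import *
import pickle
delta((.554,-.0716,.115),180.8)
c=read_camera('wrist');pickle.dump(c,open('w3.pkl','wb'));g=cv2.cvtColor(c['color'],cv2.COLOR_BGR2GRAY).astype(int)
z=readout.read_state()["tool_pos"][2]
print(readout.read_state()["tool_pos"],z-.065)
def edges(v):
    d=np.diff(g[v,270:365]); return [(270+i+.5,int(d[i])) for i in range(len(d)) if abs(d[i])>25]
for v in(110,150,180,200,212,225): print(v,edges(v))
cv2.imwrite('pics/w3c.png',cv2.resize(c['color'][60:240,270:370],None,fx=5,fy=3.3,interpolation=cv2.INTER_CUBIC))
E
```

```text
t 5.1 shift [-0.0004  0.0001  0.0108] turn [ 0.01 -0.06 -0.02] F [-0.   0.8 -1.3]
[ 0.55439666 -0.07189806  0.12668255] 0.06168255327308311
110 [(279.5, 64), (280.5, 42), (302.5, -69), (303.5, -43), (335.5, 60), (336.5, 64), (358.5, -67), (359.5, -52)]
150 [(280.5, 38), (281.5, 75), (303.5, -124), (334.5, 55), (335.5, 81), (357.5, -111)]
180 [(282.5, 70), (283.5, 43), (303.5, -74), (304.5, -45), (334.5, 71), (335.5, 41), (355.5, -39), (356.5, -86)]
200 [(282.5, 35), (283.5, 79), (304.5, -119), (333.5, 40), (334.5, 77), (355.5, -108)]
212 [(283.5, 61), (284.5, 63), (304.5, -67), (305.5, 49), (354.5, -68), (355.5, -52)]
225 [(283.5, 35), (284.5, 76), (304.5, -50), (305.5, 34), (354.5, -108)]
```

View pics/w3c.png

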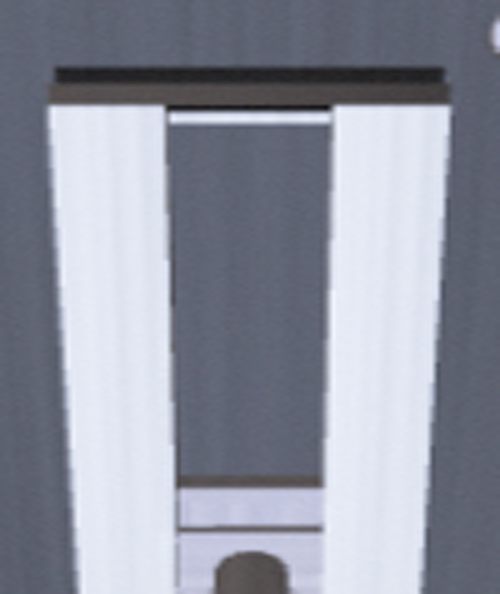

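The foot lies centred between the lips: slot edges 304.6–334.2, foot edges 305.2–333.9. Now I'll lower it slowly.

Request:
jog_arm:
  deltas: [0, 0, 0.004, 0, 0, 0, -1, 0, 0, 0.008, 0, 0, 0, -1, 0, 0, 0.011, 0, 0, 0, -1, 0, 0, 0.013, 0, 0, 0, -1, 0, 0, 0.015, 0, 0, 0, -1, 0, 0, 0.016, 0, 0, 0, -1]

```text
time: 5.75
tool_pos: [0.5536, -0.0723, 0.1096]
tcp_rot: [0.02, -3.141, -0.0]
wrist_force: [-0.6, -0.4, -2.0]
width: 0.131
grip_force: 60.3
```

Request:
jog_arm:
  deltas: [0, 0, 0.001, 0, 0, 0, -1, 0, 0, 0.002, 0, 0, 0, -1, 0, 0, 0.003, 0, 0, 0, -1, 0, 0, 0.003, 0, 0, 0, -1]

```text
time: 6.15
tool_pos: [0.5537, -0.0723, 0.1068]
tcp_rot: [0.02, -3.141, -0.0]
wrist_force: [-1.0, -0.7, -2.0]
width: 0.128
grip_force: 60.3
```

Request:
jog_arm:
  deltas: [0, 0, 0.002, 0, 0, 0, -1, 0, 0, 0.004, 0, 0, 0, -1, 0, 0, 0.006, 0, 0, 0, -1, 0, 0, 0.008, 0, 0, 0, -1, 0, 0, 0.01, 0, 0, 0, -1, 0, 0, 0.01, 0, 0, 0, -1]
  squeeze: 90

```text
time: 6.75
tool_pos: [0.554, -0.0723, 0.0971]
tcp_rot: [-0.02, 3.141, -0.0]
wrist_force: [-1.3, -1.7, 5.0]
width: 0.127
grip_force: 91.7
```

Request:
jog_arm:
  deltas: [0, 0, 0.002, 0, 0, 0, -1, 0, 0, 0.004, 0, 0, 0, -1, 0, 0, 0.005, 0, 0, 0, -1, 0, 0, 0.005, 0, 0, 0, -1]

```text
time: 7.15
tool_pos: [0.554, -0.0723, 0.0925]
tcp_rot: [-0.02, 3.141, -0.0]
wrist_force: [-3.2, 0.3, 7.7]
width: 0.125
grip_force: 92.0
```

The foot is in against the strip at about 10 N. I'll turn it a quarter turn now.

Request:
jog_arm:
  deltas: [0, 0, 0, 0, 0, 7, -1, 0, 0, 0, 0, 0, 14, -1, 0, 0, 0, 0, 0, 21, -1, 0, 0, 0, 0, 0, 28, -1, 0, 0, 0, 0, 0, 35, -1, 0, 0, 0, 0, 0, 42, -1, 0, 0, 0, 0, 0, 48, -1]

```text
time: 7.85
tool_pos: [0.5559, -0.0723, 0.0935]
tcp_rot: [1.264, 2.871, 0.002]
wrist_force: [0.2, 0.9, 6.0]
width: 0.126
grip_force: 91.9
```

Request:
jog_arm:
  deltas: [0, 0, 0, 0, 0, 7, -1, 0, 0, 0, 0, 0, 14, -1, 0, 0, 0, 0, 0, 21, -1, 0, 0, 0, 0, 0, 28, -1, 0, 0, 0, 0, 0, 35, -1, 0, 0, 0, 0, 0, 42, -1, 0, 0, 0, 0, 0, 42, -1, 0, 0, 0, 0, 0, 42, -1]

```text
time: 8.65
tool_pos: [0.5566, -0.0727, 0.0938]
tcp_rot: [2.203, 2.232, 0.006]
wrist_force: [0.7, -0.5, 6.9]
width: 0.122
grip_force: 91.9
```

```bash
python3 - <<'E'
from h import *
s=readout.read_state(); print(s["torque"]); delta((.554,-.0723,.1),90.8)
im=[]
for n,(x,y,w,h) in dict(scene=(245,130,100,110),side=(285,130,100,110)).items():
    c=read_camera(n); im.append(cv2.resize(c['color'][y:y+h,x:x+w],None,fx=4,fy=4,interpolation=cv2.INTER_CUBIC))
cv2.imwrite('pics/crop3.png',np.hstack(im))
E
```

```text
[-0.13590142 -0.25457393 -0.02809978]
t 8.65 shift [ 0.0004 -0.0025 -0.0062] turn [ 0.35  0.06 -0.06] F [ 0.7 -0.5  6.9]
```

View pics/crop3.png

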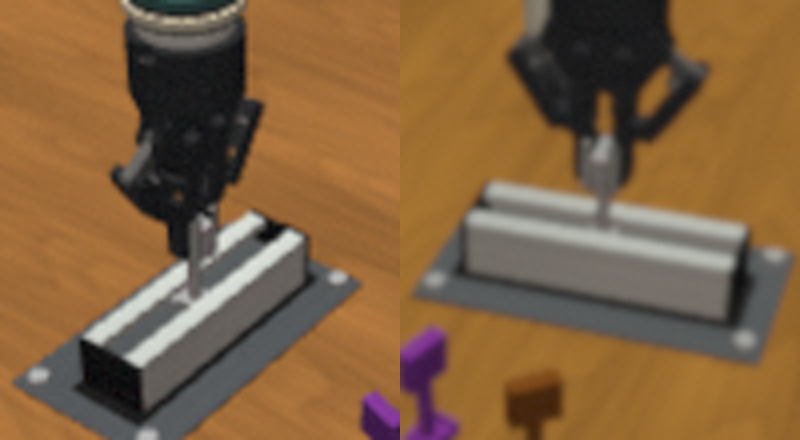

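Request:
jog_arm:
  deltas: [0, 0, -0.001, 0, 0, 0, -1, 0, 0, -0.002, 0, 0, 0, -1, 0, 0, -0.003, 0, 0, 0, -1, 0, 0, -0.004, 0, 0, 0, -1, 0, 0, -0.005, 0, 0, 0, -1, 0, 0, -0.006, 0, 0, 0, -1, 0, 0, -0.006, 0, 0, 0, -1]

```text
time: 9.45
tool_pos: [0.5553, -0.0725, 0.0989]
tcp_rot: [2.205, 2.234, 0.003]
wrist_force: [2.7, -0.0, 4.7]
width: 0.126
grip_force: 91.6
```

Request:
jog_arm:
  deltas: [0, 0, -0.0005, 0, 0, 0, -1, 0, 0, -0.001, 0, 0, 0, -1, 0, 0, -0.0015, 0, 0, 0, -1, 0, 0, -0.0015, 0, 0, 0, -1]

```text
time: 9.85
tool_pos: [0.5538, -0.0723, 0.0994]
tcp_rot: [2.207, 2.236, 0.0]
wrist_force: [4.0, -0.9, 4.8]
width: 0.123
grip_force: 91.5
```

Request:
jog_arm:
  deltas: [0, 0, -0.0005, 0, 0, 0, -1, 0, 0, -0.001, 0, 0, 0, -1, 0, 0, -0.0015, 0, 0, 0, -1, 0, 0, -0.0015, 0, 0, 0, -1]
  squeeze: 40

```text
time: 10.25
tool_pos: [0.5535, -0.0722, 0.1006]
tcp_rot: [-2.207, -2.236, 0.0]
wrist_force: [3.5, -0.8, 2.2]
width: 0.122
grip_force: 91.1
```

```bash
python3 -c "
from h import *
s=readout.read_state(); print(s['torque'],s['q'].round(3)); delta((.554,-.0723,.1),90.8)"
```

```text
[-0.32175852 -0.79905863  0.09728777] [-0.174  0.183  1.994 -0.     0.965 -0.187]
t 10.25 shift [-0.0001  0.0005  0.0006] turn [-0.03 -0.   -0.06] F [ 3.5 -0.8  2.2]
```

Request:
jog_arm:
  deltas: [0, 0, 0, 0, 0, 0, -0.6, 0, 0, 0, 0, 0, 0, -0.2, 0, 0, 0, 0, 0, 0, -0.1, 0, 0, 0, 0, 0, 0, -0.1, 0, 0, -0.02, 0, 0, 0, -0.1, 0, 0, -0.05, 0, 0, 0, -0.1, 0, 0, -0.09, 0, 0, 0, -0.1, 0, 0, -0.12, 0, 0, 0, -0.1]

```text
time: 11.05
tool_pos: [0.5538, -0.0722, 0.2228]
tcp_rot: [2.207, 2.236, 0.0]
wrist_force: [0.6, -0.8, 0.2]
width: 0.449
grip_force: 0.0
```

Request:
jog_arm:
  deltas: [0, 0, 0, 0, 0, 0, -0.1, 0, 0, 0, 0, 0, 0, -0.1, 0, 0, 0, 0, 0, 0, -0.1, 0, 0, 0, 0, 0, 0, -0.1]

```text
time: 11.45
tool_pos: [0.5524, -0.072, 0.2188]
tcp_rot: [-2.205, -2.234, 0.003]
wrist_force: [-0.1, -0.3, 0.8]
width: 0.449
grip_force: 0.0
```

```bash
python3 - <<'E'
from h import *
import pickle
im=[]
for n,(x,y,w,h) in dict(scene=(245,150,100,90),side=(285,130,100,90)).items():
    c=read_camera(n);pickle.dump(c,open(n+'4.pkl','wb'))
    im.append(cv2.resize(c['color'][y:y+h,x:x+w],None,fx=4,fy=4,interpolation=cv2.INTER_CUBIC))
    for z in(.036,.114): print(n,np.round(proj(c,(.554,-.073,z)),1), (np.array(proj(c,(.554,-.073,z)))-(x,y))*4)
cv2.imwrite('pics/crop4.png',np.hstack(im))
E
```

```text
scene [294.4 203.4] [197.72122967 213.52504669]
scene [293.4 180.6] [193.56954871 122.47650047]
side [335.5 189.2] [202.07107616 236.89456025]
side [336.2 164.1] [204.91770063 136.5233371 ]
```

View pics/crop4.png

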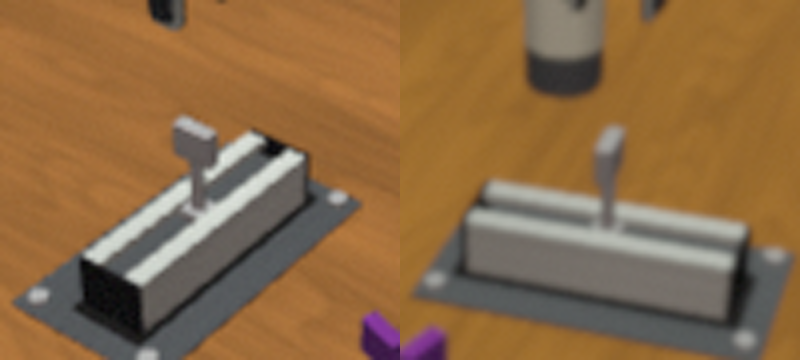

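```bash
python3 - <<'E'
from h import *
import pickle
from scipy.optimize import least_squares
S=pickle.load(open('scene4.pkl','rb'));D=pickle.load(open('side4.pkl','rb'))
bS=np.array([.0022,.0063,0]);bD=np.array([-.0018,-.0018,0])
s=np.array([245+196/4,150+127/4]);d=np.array([285+213/4,130+131.5/4])
f=lambda p:np.r_[proj(S,p+bS)-s,proj(D,p+bD)-d]
r=least_squares(f,[.554,-.073,.11]);print(r.x.round(4),r.fun.round(2))
for z in(.110,.114): print(z,np.round(proj(S,np.array([.554,-.0725,z])+bS)-s,2),np.round(proj(D,np.array([.554,-.0725,z])+bD)-d,2))
c=read_camera('wrist');pickle.dump(c,open('w4.pkl','wb'))
s=readout.read_state();print(s["tool_pos"])
for p in((.554,-.0725,.114),(.554,-.0885,.114),(.554,-.0565,.114),(.554,-.0725,.110)): print(np.round(proj(c,p),1))
g=cv2.cvtColor(c['color'],cv2.COLOR_BGR2GRAY)
e=cv2.Canny(g,60,150)
u,v=map(int,proj(c,(.554,-.0725,.114)));print(u,v)
for y in range(v-34,v+44,3): print(y,''.join('%4d'%x for x in g[y,u-24:u+25:2]))
E
```

```text
[ 0.5527 -0.077   0.1136] [-0.16 -0.56 -0.23  0.51]
0.11 [0.84 1.37] [-1.25  2.47]
0.114 [0.79 0.14] [-1.21  1.13]
[ 0.55302915 -0.07216192  0.21949314]
[321.5 206.5]
[321.3 224.2]
[321.8 188. ]
[321.5 204.9]
321 206
172  231 232 232 233 232 233 232 232 232 232 231 232 231 231 231 231 232 230 231 230 230 230 229 230 230
175  235 234 234 235 235 235 235 235 235 233 234 234 234 234 233 234 233 233 233 233 234 232 232 232 233
178  100  99 100 102 102  99 100 102 140 169 166 169 166 162 166 168 164 116 101 101 100  98 101  99 100
181  101 104 102 102 103 102 103 109 201 202 199 200 202 200 201 201 203 123 103 102 102 102 102 100 101
184   99 100 102  99 100 102 101 106 200 140  81  79  80  80  80  94 203 120 100  99 100 100 101  98  99
187  100 103 103 102 102 103 100 109 198  98  81  84  82  83  82  83 199 120 101 101 100 100 100  99 101
190   99 100 100 101 102 101 100 106 201  85 106 106 104 107 106  93 197 119  99 101  99  99 100  98  99
193  101 104 102 104 103 103 104 110 196 179 197 199 199 199 198 190 176 105 103 104 100 104 103 103 104
196  116 119 117 116 118 117 116 116 112 17
[... 1146 characters left out ...]
01  99  99 100 100  99  98  98  97  98  99  98  97 101  97  98  97 100
232  127 138 132 128 140 134 136 129 132 133 132 134 124 130 131 131 137 140 125 129 130 126 128 125 123
235  129 139 135 130 141 139 137 130 133 136 132 135 124 131 133 132 136 134 127 129 130 125 127 126 122
238  131 138 134 130 141 137 139 132 133 135 134 132 127 131 131 133 137 129 128 129 129 123 128 123 125
241  127 127 133 130 139 138 139 131 133 136 135 133 128 130 131 132 130 131 128 134 130 124 128 124 124
244  130 128 133 129 142 137 141 130 136 139 137 134 127 134 133 124 129 132 129 132 128 126 134 127 125
247  132 129 129 129 139 137 138 133 136 139 137 136 130 132 131 122 132 134 133 134 132 126 128 128 127
```

```bash
python3 - <<'E'
from h import *
import pickle
from scipy.optimize import least_squares
c=pickle.load(open('w4.pkl','rb'));g=cv2.cvtColor(c['color'],cv2.COLOR_BGR2GRAY).astype(int)
print([ (v,int(g[v,319:325].mean())) for v in list(range(186,196))+list(range(221,231))])
print(g[215,309:335].tolist(), g[200,309:335].tolist())
print("slot rim rows", [(v,int(g[v,300])) for v in list(range(173,181))+list(range(193,201))+list(range(206,214))])
for z in(.1105,.114): print(z,[np.round(proj(c,p),1).tolist() for p in((.554,-.0885,z),(.554,-.0565,z),(.548,-.0725,z),(.560,-.0725,z))])
print([np.round(proj(c,(.534,-.0735+o,.049)),1).tolist() for o in(-.026,-.011,.011,.026)])
E
```

```text
[(186, 80), (187, 82), (188, 81), (189, 82), (190, 106), (191, 169), (192, 188), (193, 199), (194, 198), (195, 198), (221, 200), (222, 199), (223, 200), (224, 198), (225, 179), (226, 113), (227, 100), (228, 98), (229, 98), (230, 101)]
[99, 98, 97, 100, 98, 121, 173, 190, 199, 200, 201, 205, 200, 199, 198, 199, 199, 195, 179, 148, 99, 99, 98, 98, 97, 100] [230, 230, 230, 230, 223, 182, 174, 191, 199, 200, 200, 201, 198, 199, 199, 199, 198, 198, 189, 178, 198, 230, 229, 230, 231, 229]
slot rim rows [(173, 235), (174, 234), (175, 234), (176, 226), (177, 130), (178, 101), (179, 101), (180, 102), (193, 101), (194, 102), (195, 99), (196, 118), (197, 190), (198, 235), (199, 232), (200, 230), (206, 232), (207, 235), (208, 232), (209, 227), (210, 190), (211, 100), (212, 97), (213, 100)]
0.1105 [[321.3, 222.6], [321.8, 186.9], [314.4, 205.0], [328.6, 205.2]]
0.114 [[321.3, 224.2], [321.8, 188.0], [314.3, 206.4], [328.7, 206.6]]
[[302.4, 210.0], [302.4, 196.7], [302.2, 176.4], [302.2, 162.0]]
```

```bash
python3 -c "
from h import *
print(finish_job())"
```

```text
the job is handed in; nothing more can be done
None
```

I fitted the long-footed stud through the slot, turned it a quarter turn, let it rise and released it. My measurements put it locked home and upright, and I handed the job in after about 11.5 s of robot time; no verdict came back.

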